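# Open a shower channel for cleaning

### The job

Open the shower channel in the tiled floor section for cleaning: press down its cover's ribbed steel thumb end so that the other end tips up, then lift the cover out and lay it gently, flat and tile side up, wholly on the black rubber mat. Then lift the strainer cup out of the channel and stand it upright on the floor of the grey tub. Leave the other things on the bench where they are.

Things in the scene. Friction and masses are not known exactly. Their poses are not given: they have to be found in the camera images.
- drain_top (a point): Centre of the channel's mouth, level with the tiles. The floor section (fixed to the bench) is 220 mm (x of this frame) x 300 mm (y), its tiled top 80 mm above the bench. The mouth is 60 mm wide (x), 206 mm long (y), straight-sided; its floor is 58 mm down in the -y half, 68 mm in the +y half. A plastic waste pipe stub sticks 45 mm out of the section's +x face, below the tiles.
- drain_bar (a point): Middle of the channel's cross-bar, at its top, 18 mm below the mouth: 8 mm wide along y, its edge towards -y is 2 mm on the -y side of the mouth's middle. Cover seat: this bar and two small ledges at the mouth's +y end carry the cover. The -y half of the channel, under the thumb end, is empty down to the floor.
- cover_center (a point): Centre (half-way up) of the loose drain cover, a stiff tile-filled steel slab 56 mm wide (x of its frame), 200 mm long (y), 18 mm thick (z, tile side up), about 0.4 kg. At the start it lies level in the mouth, flush with the tiles, 2 to 3 mm of gap all round, axes parallel to the drain's.
- cover_thumb (a point): Middle of the thumb end's top face (four dark ribs on bare steel), 80 mm from the cover's centre along its -y axis, 20 mm from that end; same axes as the cover. Pressed here the cover rocks about the cross-bar; once past about 13 degrees (this point some 20 mm down) it goes over by itself, and let go it stays tipped.
- cover_far (a point): Point on the cover's tiled top, 80 mm from its centre along its +y axis, 20 mm from the end that tips up; same axes as the cover. Tipped, the cover rests at about 24 degrees, low end on the channel floor, this end standing about 40 mm up out of the mouth, free to be gripped across its 56 mm width.
- mat: Black ribbed rubber mat fixed on the bench, 260 mm (x of its frame) x 140 mm (y) x 6 mm; origin at the centre of its underside.
- strainer_grip (a point): On the stem of the loose steel strainer cup, 38 mm above its underside; z up. Cup: round, 50 mm across, 13 mm high, 0.09 kg; stem: upright 16 mm round bar in its middle, its top 10 mm above this point. It starts on the channel floor under the cover, about 53 mm from the mouth's middle towards +y, in a 4 mm high collar, stem top 20 mm below the mouth.
- tub: Open grey plastic tub fixed on the bench, 208 mm (x of its frame) x 168 mm (y) over the rim, 45 mm high, walls and floor 4 mm thick (inside 192 x 152 mm); origin at the centre of its underside.
- elbow: Bystander: soldered copper pipe elbow lying on the bench, legs about 125 and 95 mm, 26 mm high.
- cutter: Bystander: steel tube cutter lying on the bench, a C frame with a black knob, about 145 x 60 x 22 mm.
- flux: Bystander: flux jar standing on the bench, 64 mm across, 55 mm high.
- brush: Bystander: fitting brush with flat wooden handle lying on the bench, about 160 x 26 mm.
Not all that is in view belongs to the job. Leave any pink or red look-alike of the part that bears cover_center alone.

How it is judged:
On the way, in this order (a step that is already met when the one before it is completed fails the run):
1. the cover is tipped up in the channel: its thumb end pressed at least 15 mm below the mouth, its other end at least 15 mm above it (z of cover_thumb in the frame of drain_top below -0.015 m and z of cover_far in the frame of drain_top above 0.015 m and horizontal distance between cover_center and drain_top below 0.03 m), for 0.1 s.
2. the cover lies flat on the mat, tile side up, let go (angle between cover_center's own z axis and vertical below 0.052 rad and height (world z) of cover_center below 0.019 m and x of cover_thumb in the frame of mat between -0.109 and 0.109 m and y of cover_thumb in the frame of mat between -0.042 and 0.042 m and x of cover_far in the frame of mat between -0.109 and 0.109 m and y of cover_far in the frame of mat between -0.042 and 0.042 m and contact force between cover and the fingers below 0.1 N), for 0.3 s.
3. the strainer stands upright on the floor of the tub (x of strainer_grip in the frame of tub between -0.08 and 0.08 m and y of strainer_grip in the frame of tub between -0.06 and 0.06 m and angle between strainer_grip's own z axis and vertical below 0.105 rad and height (world z) of strainer_grip below 0.047 m), for 0.2 s.
At the end, for the whole second after the job is handed in: The cover lies at rest, tile side up and level within 3 degrees, wholly on the mat (both ends of it over the mat), not touching the bench; the strainer stands at rest on the tub's floor, upright within 6 degrees; nothing is held (all of step 3 and angle between cover_center's own z axis and vertical below 0.052 rad and height (world z) of cover_center below 0.019 m and x of cover_thumb in the frame of mat between -0.109 and 0.109 m and y of cover_thumb in the frame of mat between -0.042 and 0.042 m and x of cover_far in the frame of mat between -0.109 and 0.109 m and y of cover_far in the frame of mat between -0.042 and 0.042 m and linear speed of each of cover, strainer below 0.02 m/s).
It fails at once if the cover is dropped on the mat or the bench (faster than 0.45 m/s within 45 mm of lying there) (linear speed of cover above 0.45 m/s and height (world z) of cover_center below 0.06 m).
It fails at once if a bystander is moved more than 30 mm (distance of any of elbow, cutter, flux, brush from where it was at the start of the episode above 0.03 m).
It also fails if it takes over 62 s, if anything falls off the work surface, if the arm or the gripper's body presses on something with over 40 N, if the wrist force passes 120 N, or if a joint passes its speed limit or range.

### The arm

A 6-joint arm with a two-finger parallel gripper is mounted at the origin on the work surface. World frame = base frame: x ahead of the robot, y to its left, z up, the work surface at z = 0. Lengths are in m, angles in rad, forces in N, time in s.
With the tool pointing down it reaches from about 0.375 to 0.925 m from the base axis. Payload 5.7 kg.
Tool frame: the origin (TCP) lies between the finger pads; the fingertips stand 22 mm ahead of it and the grasp point (between the pads) lies 3 mm ahead of it; z points along the fingers, x is the direction in which the jaws open and shut, and the axes are right-handed (so a half turn about z gives the same grasp; the last joint's range is limited). The gripper opens to 88 mm and grips with 3 to 60 N. Pads are 20 mm wide; open, the fingers measure 115 mm over their backs; the gripper's body (75 mm by 178 mm) begins 61 mm behind the grasp point.
Start: joints at [1.125, 0.359, 1.51, -0, 1.272, -0.115], TCP at [0.195, 0.567, 0.245] pointing down, gripper open.
Joint ranges: [-2.97, 2.97], [-1.01, 2.36], [0.21, 2.38], [-0.96, 4.11], [0.2, 2.71], [-2.98, 2.98]. Speed limits (rad/s): [2.39, 2.39, 3.14, 3.14, 3.14, 3.14].

### API

Orientations are given as a rotation vector (axis times angle).
In Python, from station import manip gives the robot as it stands. The module is installed in compiled form; this text tells all that it offers.
- The arm moves only by the shell command python3 -m creep 'ROWS' [OPENING] [FORCE]. ROWS is JSON, a list of rows, each an object with "delta_pos": the shift along the tool's x, y, z scaled (see below), a list of three; "angular": the turn, a rotation vector about the tool's x, y, z scaled (see below), a list of three. In form: [{"delta_pos": [tx, ty, tz], "angular": [rx, ry, rz]}, ...]. A call has 1 to 8 rows; each row is the pose to reach, as a shift and turn from the pose measured when the call began, along the tool's axes at that moment; what a row does not reach only later rows make up. The controller multiplies each number of a shift by 0.6 m and each number of a turn by 120 degrees. A row lasts 1/8 s, in which the tool goes at most 62.5 mm and 10.7 degrees, less where a joint would pass 70% of its speed; a pose out of reach is approached as far as the arm can. A call with a number of a shift or a turn outside -1 to 1 is refused whole. A call with a gripper value outside its range is refused whole. OPENING is the opening, from 0 (shut) to 1 (fully open), set as the call begins (- or left out, the last holds). The fingers move at their own pace and stop on an object; FORCE is the grip in N (left out, the last holds). Time passes only in rows, so rows that repeat a pose let the fingers close. It gives the time, the measured TCP pose, the force and the opening at its end, in the units of the state.
- manip.get_obs(): the state, without advancing time (a new reading comes with each control period).
- manip.get_image(name): name is "side" or "top" or "wrist"; returns a dict with "image" (420x560x3 uint8, red, green, blue), "intrinsics" (3x3 intrinsics, pixels), "distortion" ([k1, k2, p1, p2, k3] as OpenCV has them; the pictures are not rectified), "rvec" (rotation vector, rad) and "tvec" (3), from world to camera coordinates, as OpenCV has them; the wrist camera has in their place "tool_from_camera" (4x4, takes a point from camera to tool coordinates, whose origin is the TCP and whose axes are the tool frame's). Camera axes: x right, y down, z forward; pixel columns grow to the right and rows downward; lengths in m; the calibration is good to about 2 mm. A picture is of the moment at which its call begins: read the wrist's pose just before it. There is no depth.
- manip.finish_job(): hands the job in, once; it reports no verdict.
Trained networks look in a picture, given as the dict that the camera call returned (one of the last four; its "shot" number tells which), for a name from the list of things; names that differ only in an ending like _2 or _b are one class to them, and where a whole thing is asked for, a point or a joint stands for the part that bears it (a point fixed in the world has none). Each returns a list of dicts, best first, with "conf" (0 to 1); they miss things now and then, are a little off and sometimes report something else, mostly with a low value. They report only what shows in the picture. A call takes as long as a camera call. They do not tell look-alikes from the thing itself.
- manip.recognise(picture, target): "xy" ([column, row] in pixels, amid what is visible of it).
- manip.landmark_of(picture, target): "xy" ([column, row] in pixels: a listed point, or the origin of a listed thing).
The state is a dict: "clock": time; "joints": joint angles; "qvel": joint speeds; "joint_torque": joint torques, N m; "tool_pos": TCP position; "eef_rot": TCP orientation; "ft_force": force on the tool from outside, world axes, zero at the start; "ft_torque": the same for the moment, N m; "gripper_width": finger opening in m.
Only numpy, scipy, OpenCV 4.12 (cv2) and the standard library are available. Lean on these libraries where they do the work, as an engineer would, in place of code of your own. Each camera call takes 0.05 s, during which the arm holds its last target.

## Working session

There is one attempt and no reset: what is moved stays moved. The work goes in short steps, Python scripts to look and compute and a shell command to move; the robot and the scene stay as the last step left them, time stands still between calls to the robot, and variables do not carry over. Pictures are saved under pics/ and viewed, and the job is handed in when it is done.

```bash
mkdir -p pics; cat > h.py <<'E'
import numpy as np, cv2
from station import manip
from scipy.spatial.transform import Rotation as R
def shot(n,save=None):
    o=manip.get_obs(); p=manip.get_image(n); p=dict(p); p['_o']=o
    if save: cv2.imwrite('pics/'+save,p['image'][:,:,::-1])
    return p
def cam(p):
    # returns Rwc, C : cam->world
    if 'rvec' in p and p.get('rvec') is not None:
        Rm=cv2.Rodrigues(np.array(p['rvec'],float))[0]; t=np.array(p['tvec'],float).ravel()
        return Rm.T,-Rm.T@t
    T=np.array(p['tool_from_camera']); o=p['_o']
    Rt=R.from_rotvec(o['eef_rot']).as_matrix()
    return Rt@T[:3,:3], Rt@T[:3,3]+np.array(o['tool_pos'])
def ray(p,xy):
    u=cv2.undistortPoints(np.array([[xy]],float),np.array(p['intrinsics'],float),np.array(p['distortion'],float)).ravel()
    Rw,C=cam(p); d=Rw@np.array([u[0],u[1],1.]); return C,d/np.linalg.norm(d)
def onz(p,xy,z):
    C,d=ray(p,xy); return C+d*(z-C[2])/d[2]
def tri(rs):
    A=np.zeros((3,3));b=np.zeros(3)
    for C,d in rs:
        M=np.eye(3)-np.outer(d,d);A+=M;b+=M@C
    X=np.linalg.solve(A,b); return X,[np.linalg.norm((np.eye(3)-np.outer(d,d))@(X-C)) for C,d in rs]
def proj(p,X):
    Rw,C=cam(p); rv=cv2.Rodrigues(Rw.T)[0]
    return cv2.projectPoints(np.array(X,float).reshape(-1,3),rv,-Rw.T@C,np.array(p['intrinsics'],float),np.array(p['distortion'],float))[0].reshape(-1,2)
def row(target,rot=None):
    o=manip.get_obs(); Rt=R.from_rotvec(o['eef_rot']); d=Rt.inv().apply(np.array(target)-o['tool_pos'])/0.6
    r=None
    if rot is not None: r=(Rt.inv()*rot).as_rotvec()/np.radians(120)
    return d.round(4),None if r is None else r.round(4)
E
python3 - <<'E'
from h import *
np.set_printoptions(precision=3,suppress=True)
o=manip.get_obs();print(o['clock'],o['tool_pos'],o['eef_rot'],o['ft_force'],o['gripper_width'])
names="drain_top drain_bar cover_center cover_thumb cover_far mat strainer_grip tub elbow cutter flux brush".split()
for c in ['top','side','wrist']:
    p=shot(c,c+'0.png'); print(c,cam(p)[1])
    for n in names:
        print(n,[(np.round(r['xy'],1).tolist(),round(r['conf'],2)) for r in manip.landmark_of(p,n)[:3]])
E
```

```text
0.0 [0.195 0.567 0.244] [ 2.556  1.825 -0.003] [ 0.191 -0.403  0.242] 0.08770433385496298
top [ 0.314 -0.09   1.605]
drain_top [([262.9, 205.6], 0.81)]
drain_bar [([259.1, 205.0], 0.61)]
cover_center [([259.0, 208.1], 0.91), ([347.3, 145.7], 0.68), ([412.8, 223.4], 0.68)]
cover_thumb [([410.7, 200.8], 0.92), ([380.2, 319.0], 0.83), ([281.7, 200.5], 0.76)]
cover_far [([402.0, 276.0], 0.86), ([240.5, 212.4], 0.81), ([322.4, 141.1], 0.69)]
mat [([152.9, 213.4], 0.83)]
strainer_grip []
tub [([345.2, 218.7], 0.69)]
elbow [([219.1, 142.7], 0.62)]
cutter [([295.9, 143.8], 0.87)]
flux [([337.1, 286.2], 0.63), ([284.4, 202.6], 0.27)]
brush [([157.3, 285.4], 0.6)]
side [0.423 0.661 0.682]
drain_top [([271.4, 219.4], 0.62)]
drain_bar [([273.0, 222.4], 0.8)]
cover_center [([209.0, 172.2], 0.98), ([306.4, 140.0], 0.7), ([374.9, 154.8], 0.61)]
cover_thumb [([279.8, 134.9], 0.97), ([216.9, 151.7], 0.94), ([403.6, 153.2], 0.83)]
cover_far [([195.4, 180.1], 0.95), ([357.3, 143.3], 0.95), ([327.8, 136.6], 0.87)]
mat [([256.0, 391.6], 0.71), ([272.4, 217.4], 0.38)]
strainer_grip []
tub [([272.9, 223.1], 0.7), ([192.2, 205.7], 0.38)]
elbow [([157.4, 277.6], 0.92), ([268.2, 193.9], 0.32)]
cutter [([193.5, 204.9], 0.77)]
flux [([366.9, 185.3], 0.83)]
brush [([389.9, 387.3], 0.72)]
wrist [0.118 0.593 0.385]
drain_top []
drain_bar []
cover_center []
cover_thumb []
cover_far []
mat []
strainer_grip []
tub []
elbow []
cutter []
flux []
brush [([106.6, 312.7], 0.57)]
```

View pics/top0.png

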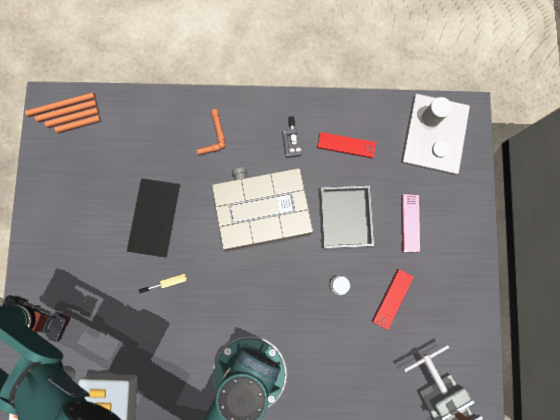

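View pics/side0.png

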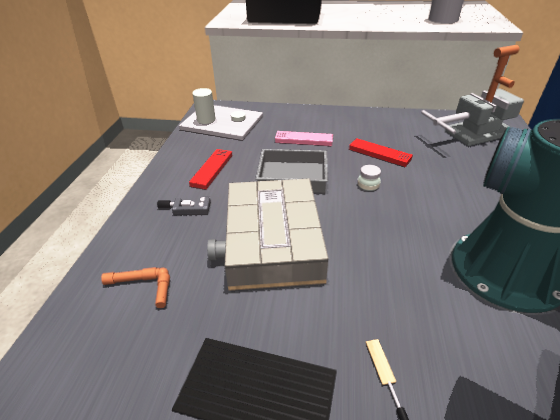

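The candidates for the cover are the tile-coloured slab in the floor section (top 260,208), two red bars (347,146 and 393,298) and a pink bar (411,223). The tiled slab in the mouth fits the description, and the red and pink bars are look-alikes. I'll check this in an enlarged crop.

```bash
python3 - <<'E'
from h import *
np.set_printoptions(precision=4,suppress=True)
t=shot('top');s=shot('side')
def best(p,n,lo,hi):
    for r in manip.landmark_of(p,n):
        if all(np.array(lo)<r['xy']) and all(r['xy']<np.array(hi)): return r['xy']
for n in ['drain_top','drain_bar','cover_center','cover_thumb','cover_far','mat','tub','elbow','cutter','flux','brush']:
    big=([0,0],[560,420])
    lt=([205,165],[315,255]) if n[:2] in('dr','co') else big
    ls=([220,175],[330,290]) if n[:2] in('dr','co') else big
    a=best(t,n,*lt);b=best(s,n,*ls)
    if a is not None and b is not None: X,e=tri([ray(t,a),ray(s,b)]);print(n,a,b,X,np.array(e), onz(t,a,.08) if n[:2] in('dr','co') else onz(t,a,0.0))
    else: print(n,a,b, a is not None and onz(t,a,.08 if n[:2] in('dr','co') else 0))
c1=cv2.resize(t['image'][160:260,120:400],None,fx=2.8,fy=2.8,interpolation=cv2.INTER_CUBIC)
c2=cv2.resize(s['image'][170:300,190:350],None,fx=2.3,fy=2.3,interpolation=cv2.INTER_CUBIC)
cv2.imwrite('pics/c1.png',c1[:,:,::-1]);cv2.imwrite('pics/c2.png',c2[:,:,::-1])
E
```

```text
drain_top [263.4, 204.8] [271.2, 218.8] [ 0.5563 -0.0342  0.0639] [0.0048 0.0048] [ 0.5586 -0.0346  0.08  ]
drain_bar [261.1, 209.1] [271.6, 222.1] [ 0.5483 -0.0265  0.0594] [0.0011 0.0011] [ 0.544  -0.0274  0.08  ]
cover_center [261.6, 212.1] [275.0, 218.2] [ 0.5382 -0.0288  0.0708] [0.0028 0.0028] [ 0.534  -0.0293  0.08  ]
cover_thumb [283.6, 203.0] [272.1, 194.1] [ 0.5619 -0.1015  0.0882] [0.0029 0.0029] [ 0.5662 -0.1014  0.08  ]
cover_far [236.4, 214.1] [272.6, 240.1] [0.5299 0.0542 0.078 ] [0.0041 0.0041] [0.5255 0.0538 0.08  ]
mat [154.1, 215.2] [255.7, 389.9] [ 0.524   0.3488 -0.0051] [0.0027 0.0027] [0.5261 0.3476 0.    ]
tub [346.4, 216.1] [294.0, 177.4] [ 0.5331 -0.3233 -0.0112] [0.0067 0.0067] [ 0.5383 -0.3218  0.    ]
elbow None [160.1, 275.0] False
cutter None [193.9, 204.5] False
flux [337.5, 280.9] [368.8, 182.4] [ 0.3069 -0.2891  0.0126] [0.0075 0.0075] [ 0.3143 -0.2917  0.    ]
brush [159.9, 286.4] [388.3, 388.4] [ 0.2847  0.3142 -0.0081] [0.0028 0.0028] [0.2821 0.3128 0.    ]
```

View pics/c1.png

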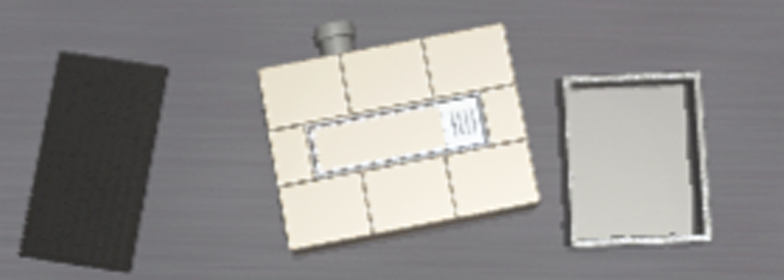

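View pics/c2.png

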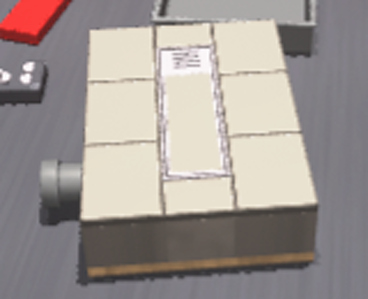

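```bash
python3 - <<'E'
from h import *
np.set_printoptions(precision=4,suppress=True)
t=shot('top')
def C(l): return np.array(l)/2.8+np.array([120,160])-0.3
for n,l,z in [('cover',[(309,125),(480,95),(488,145),(315,175)],.08),('section',[(258,68),(502,23),(540,203),(292,250)],.08),('mat',[(60,52),(167,68),(130,271),(20,256)],.006),('tub',[(560,77),(700,72),(713,240),(570,247)],.045)]:
    P=np.array([onz(t,c,z)[:2] for c in C(l)]);print(n,P.mean(0),P.tolist())
    e=(P[0]+P[3]-P[1]-P[2])/2; print('  y-dir len',np.linalg.norm(e),'angle',np.degrees(np.arctan2(e[1],e[0])), 'width',np.linalg.norm((P[0]+P[1]-P[2]-P[3])/2))
o=manip.get_obs();Rt=R.from_rotvec(o['eef_rot']).as_matrix();print(Rt); print(np.array(t['intrinsics']))
print(manip.get_image('wrist')['tool_from_camera'])
E
```

```text
cover [ 0.5482 -0.0299] [[0.557620973269751, 0.0759882979151048], [0.5984082614979949, -0.12580603607210522], [0.5385457676340982, -0.1363941928286983], [0.49818306259785555, 0.0666429413239704]]
  y-dir len 0.20644238845445226 angle 101.33492933085097 width 0.060477126826569055
section [ 0.5481 -0.0299] [[0.6250234396301644, 0.1394327090977407], [0.6868147111159939, -0.1505483256244342], [0.47107966971131265, -0.19873237688016687], [0.4094142400971694, 0.09020007307939622]]
  y-dir len 0.29596553000004955 angle 102.03833016877657 width 0.2211039716680568
mat [0.5188 0.348 ] [[0.6549385666919223, 0.39985437859439066], [0.6375210349436482, 0.2643664945753174], [0.3838103163913984, 0.2959169482059039], [0.3988717139909728, 0.4320228174788716]]
  y-dir len 0.13676443952910466 angle 83.18058675647283 width 0.25687218096563
tub [ 0.5317 -0.3165] [[0.6295236409248659, -0.22379963002164427], [0.6398131708054069, -0.3950782971855238], [0.4347284181661821, -0.40944946715723546], [0.42262585352684834, -0.23779790317115085]]
  y-dir len 0.17183025732794766 angle 93.73590216848494 width 0.2064790779949303
[[ 0.3248  0.9458 -0.    ]
 [ 0.9458 -0.3248 -0.0001]
 [-0.0001  0.     -1.    ]]
[[465.655    0.     281.7567]
 [  0.     465.655  209.6293]
 [  0.       0.       1.    ]]
[[ 1.      0.001   0.0002 -0.0005]
 [-0.001   0.9551  0.2962 -0.0813]
 [ 0.0002 -0.2962  0.9551 -0.1403]
 [ 0.      0.      0.      1.    ]]
```

```bash
python3 - <<'E'
from h import *
def toolR(a): a=np.radians(a); x=np.array([np.cos(a),np.sin(a),0]);z=np.array([0,0,-1.]);return R.from_matrix(np.array([x,np.cross(z,x),z]).T)
print(row([.548,-.03,.30],toolR(11.7)))
E
cat >> h.py <<'E'
def toolR(a): a=np.radians(a); x=np.array([np.cos(a),np.sin(a),0]);z=np.array([0,0,-1.]);return R.from_matrix(np.array([x,np.cross(z,x),z]).T)
E
```

```text
(array([-0.7506,  0.88  , -0.0922]), array([0.000e+00, 1.000e-04, 4.946e-01]))
```

```bash
python3 -m creep '[{"delta_pos":[-0.375,0.44,-0.092],"angular":[0,0,0.25]},{"delta_pos":[-0.375,0.44,-0.092],"angular":[0,0,0.4946]},{"delta_pos":[-0.75,0.88,-0.092],"angular":[0,0,0.4946]},{"delta_pos":[-0.75,0.88,-0.092],"angular":[0,0,0.4946]},{"delta_pos":[-0.75,0.88,-0.092],"angular":[0,0,0.4946]},{"delta_pos":[-0.75,0.88,-0.092],"angular":[0,0,0.4946]},{"delta_pos":[-0.75,0.88,-0.092],"angular":[0,0,0.4946]},{"delta_pos":[-0.75,0.88,-0.092],"angular":[0,0,0.4946]}]' 0 30
```

```text
clock: 4.25
tool_pos: [0.4491, 0.1372, 0.2881]
eef_rot: [-3.125, -0.32, -0.002]
ft_force: [0.8, -0.0, -0.6]
gripper_width: 0.0114
```

```bash
python3 - <<'E'
from h import *
print(row([.548,-.03,.30],toolR(11.7)))
E
```

```text
(array([ 0.1049,  0.3063, -0.0197]), array([-0.    , -0.0005, -0.0001]))
```

```bash
python3 -m creep '[{"delta_pos":[0.105,0.306,-0.02],"angular":[0,0,0]},{"delta_pos":[0.105,0.306,-0.02],"angular":[0,0,0]},{"delta_pos":[0.105,0.306,-0.02],"angular":[0,0,0]},{"delta_pos":[0.105,0.306,-0.02],"angular":[0,0,0]},{"delta_pos":[0.105,0.306,-0.02],"angular":[0,0,0]}]'; python3 - <<'E'
from h import *
np.set_printoptions(precision=4,suppress=True)
p=shot('wrist','w1.png'); print(p['_o']['tool_pos'],p['_o']['qvel'])
for n in ['drain_top','cover_thumb','cover_far','cover_center']:
    for r in manip.landmark_of(p,n)[:2]: print(n,np.round(r['xy'],1),round(r['conf'],2),onz(p,r['xy'],.08))
E
```

```text
clock: 4.88
tool_pos: [0.5479, -0.03, 0.2999]
eef_rot: [-3.125, -0.318, -0.0]
ft_force: [0.6, 0.7, -0.4]
gripper_width: -0.0001
[ 0.5479 -0.03    0.2999] [ 0.0336 -0.0173  0.0277  0.0068  0.0047  0.0053]
cover_far [425.9 353. ] 0.96 [ 0.7646 -0.2018  0.08  ]
cover_center [275.2 173.4] 0.86 [ 0.5443 -0.0248  0.08  ]
cover_center [ 37.5 407.8] 0.86 [ 0.3008 -0.3923  0.08  ]
```

View pics/w1.png

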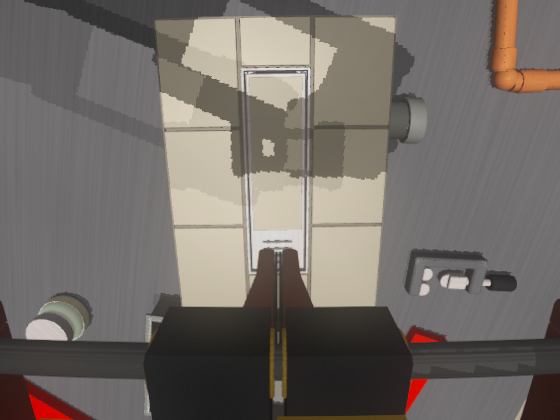

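```bash
python3 - <<'E'
from h import *
np.set_printoptions(precision=4,suppress=True)
p=shot('wrist');t=shot('top')
W=[(242,67),(312,66),(307,271),(247,272)]
T=[(315,175),(309,125),(480,95),(488,145)]
T=[T[0],T[1],T[2],T[3]]
P=[]
for w,c in zip(W,T):
    c=np.array(c)/2.8+[120,160]-.3
    X,e=tri([ray(p,w),ray(t,c)]);print(X,e[0],onz(p,w,.08));P.append(onz(p,w,.08)[:2])
P=np.array(P);e=(P[0]+P[1]-P[2]-P[3])/2
print(P.mean(0),np.linalg.norm(e),np.degrees(np.arctan2(e[1],e[0])),np.linalg.norm((P[1]+P[2]-P[0]-P[3])/2))
E
```

```text
[0.4956 0.0663 0.0986] 0.0016210919124648121 [0.4932 0.0688 0.08  ]
[0.5576 0.0799 0.0755] 0.003527910399071566 [0.5565 0.083  0.08  ]
[ 0.6006 -0.126   0.0715] 0.0006328366930037694 [ 0.5997 -0.122   0.08  ]
[ 0.5371 -0.136   0.0819] 0.001209469556140686 [ 0.536  -0.1366  0.08  ]
[ 0.5464 -0.0267] 0.2096313462798225 101.81290296365074 0.06510703764838525
```

```bash
python3 - <<'E'
from h import *
print(row([.5636,-.1068,.107],toolR(11.75)))
E
```

```text
(array([-0.0008,  0.1329,  0.3222]), array([-0.    , -0.0005,  0.0002]))
```

```bash
python3 -m creep '[{"delta_pos":[0,0.133,0.1],"angular":[0,0,0]},{"delta_pos":[0,0.133,0.2],"angular":[0,0,0]},{"delta_pos":[0,0.133,0.27],"angular":[0,0,0]},{"delta_pos":[0,0.133,0.322],"angular":[0,0,0]},{"delta_pos":[0,0.133,0.322],"angular":[0,0,0]}]'
python3 -m creep '[{"delta_pos":[0,0,0.012],"angular":[0,0,0]},{"delta_pos":[0,0,0.024],"angular":[0,0,0]},{"delta_pos":[0,0,0.036],"angular":[0,0,0]},{"delta_pos":[0,0,0.048],"angular":[0,0,0]}]'
```

```text
clock: 5.85
tool_pos: [0.5618, -0.1058, 0.1047]
eef_rot: [-3.122, -0.323, 0.007]
ft_force: [-0.4, 0.2, 0.2]
gripper_width: 0.0008
clock: 6.35
tool_pos: [0.5621, -0.1057, 0.076]
eef_rot: [-3.123, -0.323, 0.005]
ft_force: [0.5, 0.8, 0.1]
gripper_width: 0.0005
```

```bash
python3 -m creep '[{"delta_pos":[0,0,0.008],"angular":[0,0,0]},{"delta_pos":[0,0,0.016],"angular":[0,0,0]},{"delta_pos":[0,0,0.016],"angular":[0,0,0]},{"delta_pos":[0,0,-0.1],"angular":[0,0,0]},{"delta_pos":[0,-0.2,-0.25],"angular":[0,0,0]},{"delta_pos":[0,-0.2,-0.33],"angular":[0,0,0]},{"delta_pos":[0,-0.2,-0.33],"angular":[0,0,0]},{"delta_pos":[0,-0.2,-0.33],"angular":[0,0,0]}]' 1
python3 - <<'E'
from h import *
np.set_printoptions(precision=4,suppress=True)
p=shot('wrist','w2.png');s=shot('side')
cv2.imwrite('pics/s2.png',cv2.resize(s['image'][150:310,180:360],None,fx=3,fy=3)[:,:,::-1])
E
```

```text
clock: 7.35
tool_pos: [0.5402, 0.0131, 0.2787]
eef_rot: [-3.123, -0.327, -0.008]
ft_force: [0.3, 0.2, -0.6]
gripper_width: 0.0768
```

View pics/w2.png

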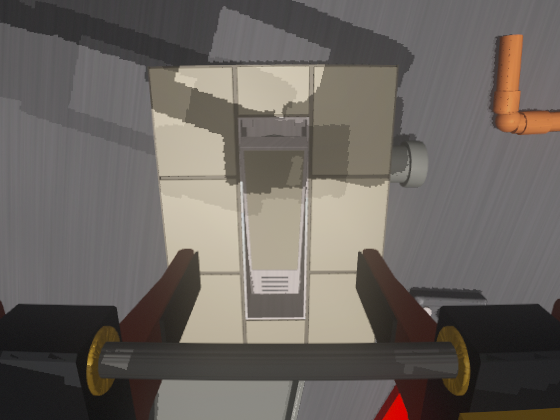

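View pics/s2.png

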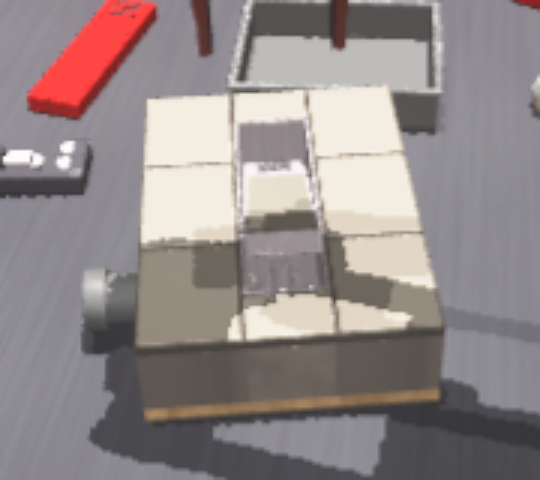

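```bash
python3 - <<'E'
from h import *
np.set_printoptions(precision=4,suppress=True)
p=shot('wrist');s=shot('side')
c=np.array([.5473,-.0285,.08]);a=np.radians(11.75);X=np.array([np.cos(a),np.sin(a),0]);Y=np.array([-np.sin(a),np.cos(a),0])
for w,q in [((309,150),(180+241/3,150+232/3)),((243,150),(180+325/3,150+230/3))]:
    P,e=tri([ray(p,w),ray(s,q)]);d=P-c;print(P,e[0],'drain',d@X,d@Y,d[2])
# model
big=cv2.resize(p['image'][100:330,200:350],None,fx=3,fy=2.6)
for th in (22,24):
    t=np.radians(th)
    # pivot at drain (y=-2,z=-18) contact at cover underside y=k
    f=lambda y,z:(np.array([ (y+2)*np.cos(t)-z*np.sin(t)-2, (y+2)*np.sin(t)+z*np.cos(t)-18])/1000)
    for nm,y,z in [('endtop',100,18),('endbot',100,0),('thumbend top',-100,18),('far',80,18)]:
        v=f(y,z)
        for x in (-.028,.028):
            Q=c+X*x+Y*v[0]+np.array([0,0,v[1]]); print(th,nm,v,proj(p,Q)[0].round(1),proj(s,Q)[0].round(1))
cv2.imwrite('pics/w2c.png',big[:,:,::-1])
E
```

```text
[0.5578 0.0543 0.1146] 0.0023999355464884298 drain 0.027094118261441945 0.07890786702053301 0.03460454918072388
[0.501  0.042  0.1116] 0.0013252695714375054 drain -0.030960381382868482 0.07845446237167641 0.03159134004837348
22 endtop [0.0858 0.0369] [244.2 141.9] [286.7 227.3]
22 endtop [0.0858 0.0369] [313.5 142.1] [261.1 228.8]
22 endbot [0.0926 0.0202] [245.8 131.5] [286.9 235. ]
22 endbot [0.0926 0.0202] [312.  131.7] [261.5 236.5]
22 thumbend top [-0.0996 -0.038 ] [253.9 296.2] [281.2 201.3]
22 thumbend top [-0.0996 -0.038 ] [302.5 296.4] [260.4 202.5]
22 far [0.0673 0.0294] [245.5 162.9] [286.  224.2]
22 far [0.0673 0.0294] [312.1 163.2] [261.  225.6]
24 endtop [0.0839 0.0399] [243.9 144.8] [286.6 225.7]
24 endtop [0.0839 0.0399] [313.8 145. ] [261.  227.1]
24 endbot [0.0912 0.0235] [245.5 133.5] [286.9 233.4]
24 endbot [0.0912 0.0235] [312.3 133.7] [261.4 234.9]
24 thumbend top [-0.0988 -0.0414] [254.1 294.1] [281.3 202.5]
24 thumbend top [-0.0988 -0.0414] [302.3 294.3] [260.5 203.6]
24 far [0.0656 0.0318] [245.3 165.5] [285.9 222.9]
24 far [0.0656 0.0318] [312.3 165.7] [260.9 224.3]
```

View pics/w2c.png

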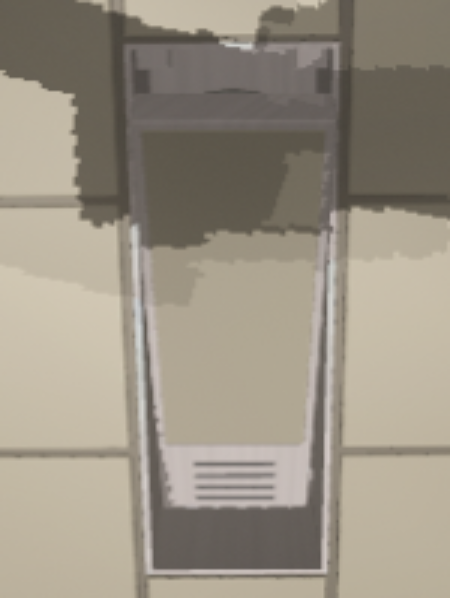

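```bash
cat >> h.py <<'E'
c=np.array([.5470,-.0285,.08]);_a=np.radians(11.75);X=np.array([np.cos(_a),np.sin(_a),0]);Y=np.array([-np.sin(_a),np.cos(_a),0]);Z=np.array([0,0,1.])
E
python3 - <<'E'
from h import *
G=toolR(11.75)*R.from_rotvec([np.radians(24),0,0])
g=c+Y*.0463+Z*.0309
print(g,G.as_matrix()[:,2], row(g-.05*G.as_matrix()[:,2],G))
E
```

```text
[0.53757139 0.01682981 0.1109    ] [-0.08282856  0.39821367 -0.91354546] (array([0.0033, 0.0248, 0.1937]), array([ 0.1986,  0.0027, -0.0003]))
```

```bash
python3 -m creep '[{"delta_pos":[0.003,0.025,0.06],"angular":[0.08,0.003,0]},{"delta_pos":[0.003,0.025,0.12],"angular":[0.16,0.003,0]},{"delta_pos":[0.003,0.025,0.17],"angular":[0.1986,0.003,0]},{"delta_pos":[0.003,0.025,0.194],"angular":[0.1986,0.003,0]},{"delta_pos":[0.003,0.025,0.194],"angular":[0.1986,0.003,0]},{"delta_pos":[0.003,0.025,0.194],"angular":[0.1986,0.003,0]}]' 1
python3 - <<'E'
from h import *
G=toolR(11.75)*R.from_rotvec([np.radians(24),0,0])
g=c+Y*.0463+Z*.0309
print(row(g,G))
E
```

```text
clock: 8.3
tool_pos: [0.542, -0.0027, 0.1574]
eef_rot: [-2.711, -0.28, 0.057]
ft_force: [1.3, -0.5, 0.6]
gripper_width: 0.0881
(array([-0.0007,  0.0009,  0.0843]), array([ 0.0007, -0.0007,  0.0005]))
```

```bash
python3 -m creep '[{"delta_pos":[-0.0007,0.001,0.04],"angular":[0,0,0]},{"delta_pos":[-0.0007,0.001,0.07],"angular":[0,0,0]},{"delta_pos":[-0.0007,0.001,0.084],"angular":[0,0,0]},{"delta_pos":[-0.0007,0.001,0.084],"angular":[0,0,0]},{"delta_pos":[-0.0007,0.001,0.084],"angular":[0,0,0]}]' 1
python3 - <<'E'
from h import *
p=shot('wrist','w3.png');s=shot('side')
cv2.imwrite('pics/s3.png',cv2.resize(s['image'][150:310,180:360],None,fx=3,fy=3)[:,:,::-1])
E
```

```text
clock: 8.93
tool_pos: [0.5383, 0.0165, 0.1119]
eef_rot: [-2.712, -0.281, 0.055]
ft_force: [-0.6, -0.9, -0.4]
gripper_width: 0.0877
```

View pics/w3.png

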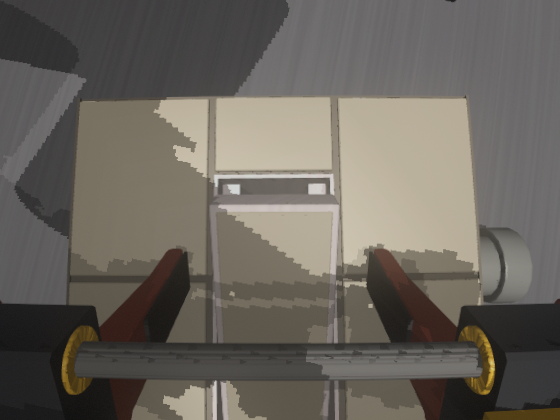

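View pics/s3.png

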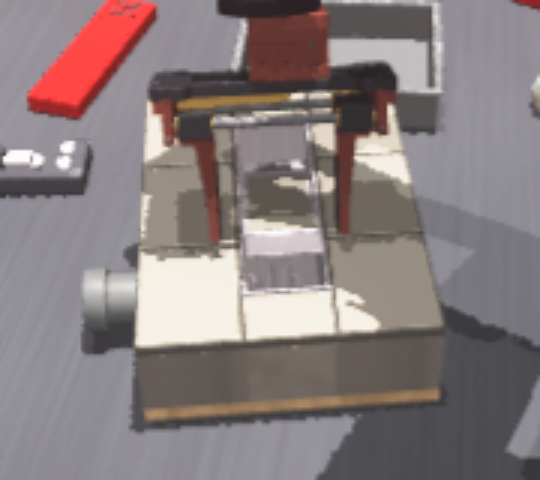

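The fingers straddle the cover evenly: it spans columns 212–338 and the fingers are at 183 and 370. I'm closing the gripper.

```bash
python3 -m creep '[{"delta_pos":[0,0,0],"angular":[0,0,0]},{"delta_pos":[0,0,0],"angular":[0,0,0]},{"delta_pos":[0,0,0],"angular":[0,0,0]},{"delta_pos":[0,0,0],"angular":[0,0,0]}]' 0 58
```

```text
clock: 9.52
tool_pos: [0.538, 0.0163, 0.1116]
eef_rot: [-2.712, -0.28, 0.055]
ft_force: [0.3, -0.8, -0.7]
gripper_width: 0.0555
```

```bash
python3 -m creep '[{"delta_pos":[0,-0.014,-0.03],"angular":[0,0,0]},{"delta_pos":[0,-0.034,-0.076],"angular":[0,0,0]},{"delta_pos":[0,-0.054,-0.122],"angular":[0,0,0]},{"delta_pos":[0,-0.081,-0.183],"angular":[0,0,0]},{"delta_pos":[0,-0.081,-0.183],"angular":[0,0,0]}]' 0 58
python3 - <<'E'
from h import *
p=shot('wrist','w4.png');s=shot('side','s4.png')
E
```

```text
clock: 10.15
tool_pos: [0.5393, 0.0157, 0.2336]
eef_rot: [-2.714, -0.282, 0.049]
ft_force: [1.5, 0.1, -4.7]
gripper_width: 0.0556
```

View pics/s4.png

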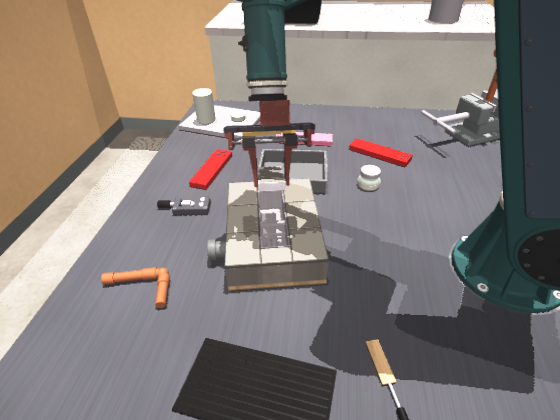

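View pics/w4.png

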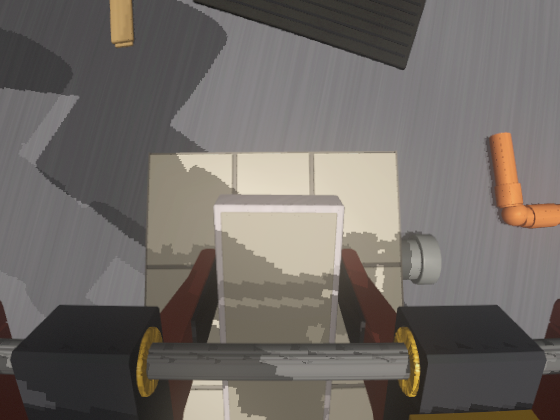

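```bash
python3 - <<'E'
from h import *
print(row([.4595,.356,.20],toolR(83)))
E
```

```text
(array([-0.0112, -0.5105,  0.2818]), array([-0.1719, -0.1242, -0.5843]))
```

```bash
python3 -m creep '[{"delta_pos":[-0.001,-0.06,0.02],"angular":[-0.02,-0.015,-0.07]},{"delta_pos":[-0.002,-0.12,0.05],"angular":[-0.042,-0.03,-0.142]},{"delta_pos":[-0.004,-0.18,0.09],"angular":[-0.063,-0.046,-0.215]},{"delta_pos":[-0.005,-0.25,0.13],"angular":[-0.085,-0.061,-0.29]},{"delta_pos":[-0.007,-0.32,0.17],"angular":[-0.106,-0.077,-0.36]},{"delta_pos":[-0.008,-0.385,0.21],"angular":[-0.128,-0.092,-0.434]},{"delta_pos":[-0.01,-0.45,0.25],"angular":[-0.15,-0.108,-0.51]},{"delta_pos":[-0.011,-0.51,0.282],"angular":[-0.172,-0.124,-0.584]}]' 0 58
python3 - <<'E'
from h import *
print(row([.4595,.356,.12],toolR(83)))
E
```

```text
clock: 11.25
tool_pos: [0.4574, 0.3565, 0.1967]
eef_rot: [2.347, 2.087, -0.007]
ft_force: [0.9, 0.0, -4.0]
gripper_width: 0.0554
(array([0.    , 0.004 , 0.1279]), array([-0.0012,  0.0018,  0.0025]))
```

```bash
python3 -m creep '[{"delta_pos":[0,0.004,0.06],"angular":[0,0,0.002]},{"delta_pos":[0,0.004,0.12],"angular":[0,0,0.002]},{"delta_pos":[0,0.004,0.128],"angular":[0,0,0.002]},{"delta_pos":[0,0.004,0.128],"angular":[0,0,0.002]}]' 0 58
python3 - <<'E'
from h import *
p=shot('wrist','w5.png');s=shot('side','s5.png');t=shot('top')
cv2.imwrite('pics/t5.png',cv2.resize(t['image'][160:280,90:240],None,fx=4,fy=4)[:,:,::-1])
# predicted cover corners if no slip
o=s['_o'];Rt=R.from_rotvec(o['eef_rot']).as_matrix();tp=np.array(o['tool_pos']);print(tp)
for nm,y in(('far',100),('thumb',-100)):
  for x in(-28,28):
    for z in (18,0):
      Q=tp+Rt@(np.array([x,62-y,25-z])/1000);print(nm,x,z,Q.round(3),'side',proj(s,Q)[0].round(1),'top',((proj(t,Q)[0]-[90,160])*4).round(0))
E
```

```text
clock: 11.75
tool_pos: [0.4589, 0.3555, 0.1191]
eef_rot: [2.352, 2.083, -0.011]
ft_force: [0.6, 0.9, -3.3]
gripper_width: 0.0554
[0.45981554 0.35588644 0.12013656]
far -28 18 [0.419 0.333 0.113] side [316.8 352.6] top [229. 335.]
far -28 0 [0.419 0.333 0.095] side [316.4 358.5] top [236. 336.]
far 28 18 [0.425 0.388 0.113] side [309.9 387.1] top [161. 325.]
far 28 0 [0.425 0.388 0.095] side [309.6 392.8] top [168. 326.]
thumb -28 18 [0.617 0.308 0.113] side [200.9 325.8] top [275.  93.]
thumb -28 0 [0.617 0.308 0.095] side [202.5 331.8] top [280.  97.]
thumb 28 18 [0.624 0.364 0.113] side [186.3 356. ] top [208.  83.]
thumb 28 0 [0.624 0.364 0.095] side [188.2 361.9] top [214.  88.]
```

View pics/s5.png

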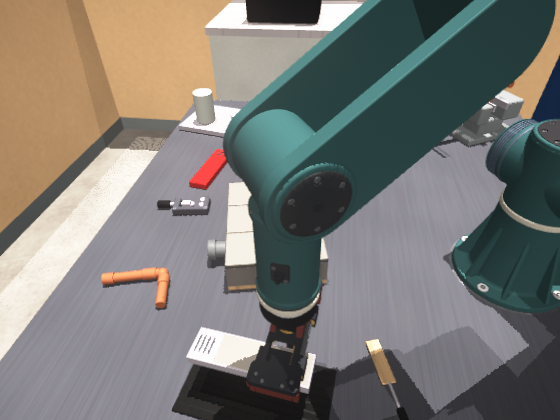

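View pics/t5.png

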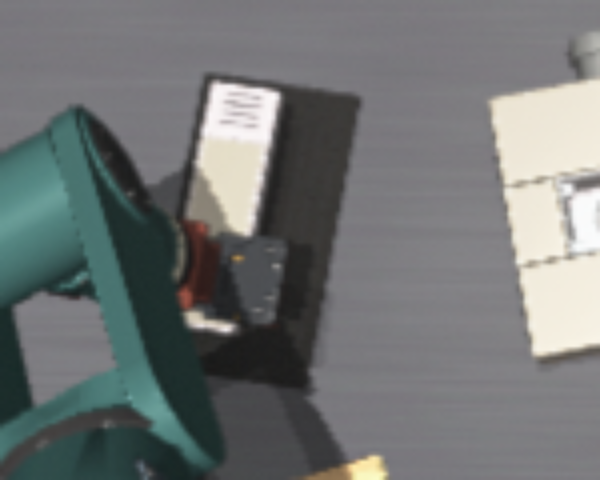

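View pics/w5.png

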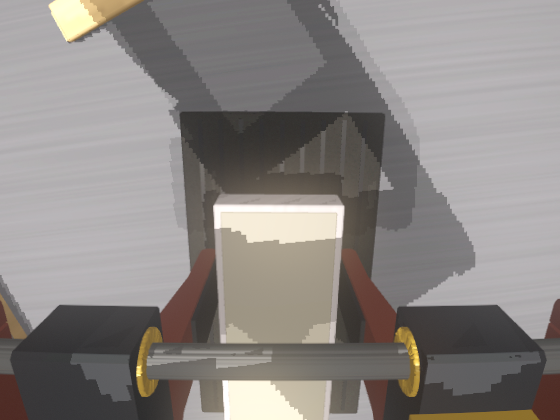

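```bash
python3 -m creep '[{"delta_pos":[0,0,0.04],"angular":[0,0,0]},{"delta_pos":[0,0,0.08],"angular":[0,0,0]},{"delta_pos":[0,0,0.11],"angular":[0,0,0]},{"delta_pos":[0,0,0.125],"angular":[0,0,0]},{"delta_pos":[0,0,0.135],"angular":[0,0,0]},{"delta_pos":[0,0,0.14],"angular":[0,0,0]},{"delta_pos":[0,0,0.14],"angular":[0,0,0]}]' 0 58
python3 - <<'E'
from h import *
p=shot('wrist')
print(p['_o']['tool_pos'],p['_o']['ft_force'],row([.4595,.356,.031],toolR(83)))
s=shot('side')
cv2.imwrite('pics/s6.png',cv2.resize(s['image'][300:420,150:350],None,fx=3.5,fy=3.5)[:,:,::-1])
E
```

```text
clock: 12.78
tool_pos: [0.4606, 0.3562, 0.0373]
eef_rot: [2.352, 2.082, -0.003]
ft_force: [-0.3, -0.4, -3.8]
gripper_width: 0.0559
[0.46061587 0.35619357 0.03734988] [-0.33509845 -0.40241717 -3.77444887] (array([-0.0006, -0.0019,  0.0108]), array([-0.0002,  0.001 ,  0.0002]))
```

View pics/s6.png

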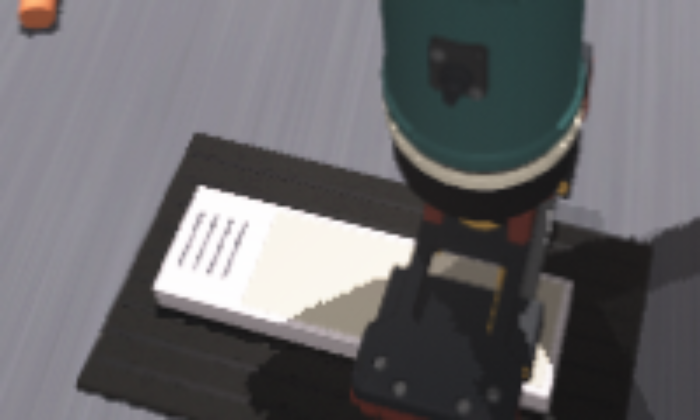

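Still held, load −3.8 N, about 6 mm to go. I'll lower it gently in small steps.

```bash
python3 -m creep '[{"delta_pos":[0,0,0.004],"angular":[0,0,0]},{"delta_pos":[0,0,0.008],"angular":[0,0,0]},{"delta_pos":[0,0,0.01],"angular":[0,0,0]},{"delta_pos":[0,0,0.01],"angular":[0,0,0]}]' 0 58
```

```text
clock: 13.38
tool_pos: [0.4609, 0.3564, 0.0326]
eef_rot: [2.351, 2.082, -0.001]
ft_force: [-1.9, -1.8, 7.3]
gripper_width: 0.0555
```

```bash
python3 -m creep '[{"delta_pos":[0,0,0],"angular":[0,0,0]},{"delta_pos":[0,0,0],"angular":[0,0,0]},{"delta_pos":[0,0,0],"angular":[0,0,0]},{"delta_pos":[0,0,0],"angular":[0,0,0]}]' 1 20
python3 -m creep '[{"delta_pos":[0,0,-0.06],"angular":[0,0,0]},{"delta_pos":[0,0,-0.14],"angular":[0,0,0]},{"delta_pos":[0,0,-0.24],"angular":[0,0,0]},{"delta_pos":[0,0,-0.34],"angular":[0,0,0]},{"delta_pos":[0,0,-0.4],"angular":[0,0,0]}]'
python3 - <<'E'
from h import *
print(row([.5374,.0175,.27],toolR(11.75)))
p=shot('wrist','w7.png');s=shot('side')
cv2.imwrite('pics/s7.png',cv2.resize(s['image'][300:420,150:350],None,fx=3.5,fy=3.5)[:,:,::-1])
E
```

```text
clock: 13.88
tool_pos: [0.461, 0.3564, 0.0325]
eef_rot: [2.351, 2.082, -0.001]
ft_force: [-0.0, 0.2, 0.1]
gripper_width: 0.0873
clock: 14.5
tool_pos: [0.4617, 0.3573, 0.276]
eef_rot: [2.351, 2.081, 0.005]
ft_force: [-0.6, -0.3, -0.9]
gripper_width: 0.0876
(array([-0.5469,  0.1938,  0.0101]), array([ 0.0012, -0.0015,  0.5941]))
```

View pics/s7.png

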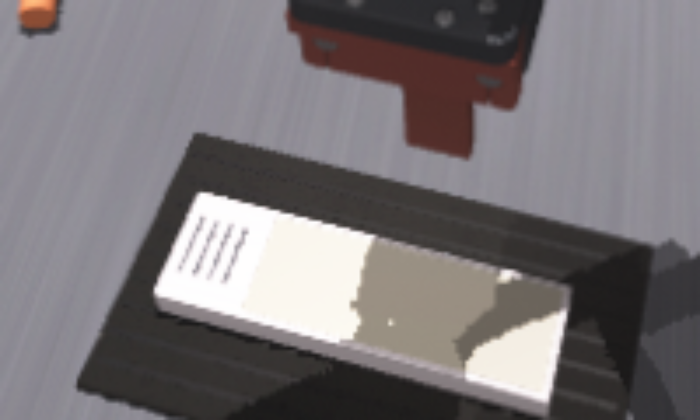

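View pics/w7.png

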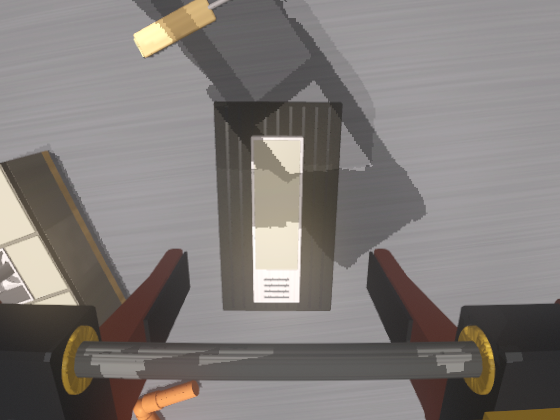

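```bash
python3 - <<'E'
from h import *
np.set_printoptions(precision=4,suppress=True)
p=shot('wrist')
M=[onz(p,w,.006)[:2] for w in [(215,102),(341,102),(332,310),(223,310)]]
K=[onz(p,w,.024)[:2] for w in [(252,137),(303,137),(299,302),(254,303)]]
M=np.array(M);K=np.array(K);m=M.mean(0);print(m,K.mean(0))
ex=(M[2]+M[3]-M[0]-M[1])/2;print('matlen',np.linalg.norm(ex),np.degrees(np.arctan2(ex[1],ex[0])));ex/=np.linalg.norm(ex);ey=np.array([-ex[1],ex[0]])
for k in K: print((k-m)@ex,(k-m)@ey)
ck=(K[2]+K[3]-K[0]-K[1])/2;print(np.linalg.norm(ck))
for n in ('cover_thumb','cover_far'):
    print(n,[(r['xy'],r['conf'],(onz(p,r['xy'],.024)[:2]-m)@ex) for r in manip.landmark_of(p,n)[:2]])
E
```

```text
[0.5203 0.3519] [0.5266 0.3501]
matlen 0.25937187629904307 -7.031522104637751
-0.09393449291113652 -0.02762365034611586
-0.09403418199637406 0.02649401214295117
0.10629455132128084 0.026275842709274477
0.10770605642914484 -0.029058808754749678
0.2009863413851113
cover_thumb [([273.9, 285.2], 0.72, np.float64(0.08290340123622209))]
cover_far [([277.6, 148.1], 0.74, np.float64(-0.0821757163742069))]
```

```bash
python3 -m creep '[{"delta_pos":[-0.09,0.032,0.01],"angular":[0,0,0.085]},{"delta_pos":[-0.18,0.065,0.01],"angular":[0,0,0.17]},{"delta_pos":[-0.27,0.097,0.01],"angular":[0,0,0.255]},{"delta_pos":[-0.36,0.13,0.01],"angular":[0,0,0.34]},{"delta_pos":[-0.45,0.16,0.01],"angular":[0,0,0.425]},{"delta_pos":[-0.547,0.194,0.01],"angular":[0,0,0.51]},{"delta_pos":[-0.547,0.194,0.01],"angular":[0,0,0.594]},{"delta_pos":[-0.547,0.194,0.01],"angular":[0,0,0.594]}]' 0.5
python3 - <<'E'
from h import *
np.set_printoptions(precision=4,suppress=True)
p=shot('wrist','w8.png')
print(p['_o']['tool_pos'],p['_o']['qvel'])
for n in ['strainer_grip','drain_top','drain_bar']:
    for r in manip.landmark_of(p,n)[:2]: print(n,r['xy'],r['conf'],onz(p,r['xy'],.05))
print(proj(p,c+Y*.053-Z*.030),proj(p,c+Y*.053-Z*.020))
cv2.imwrite('pics/w8c.png',cv2.resize(p['image'][90:310,190:370],None,fx=3,fy=2.7)[:,:,::-1])
E
```

```text
clock: 15.75
tool_pos: [0.5348, 0.0158, 0.2639]
eef_rot: [3.124, 0.321, -0.009]
ft_force: [0.3, 0.5, 0.1]
gripper_width: 0.0437
[0.5348 0.0158 0.2639] [ 0.0301 -0.0113 -0.0022  0.0016  0.0049 -0.0809]
drain_top [283.6, 234.5] 0.81 [ 0.5514 -0.0395  0.05  ]
drain_bar [280.3, 225.4] 0.92 [ 0.546  -0.0304  0.05  ]
[[281.8912 173.0129]] [[281.9366 175.1628]]
```

View pics/w8c.png

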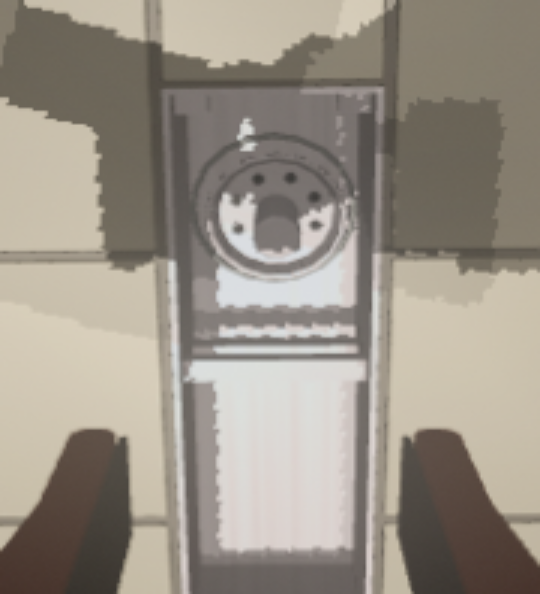

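```bash
python3 - <<'E'
from h import *
print(c+Y*.053,row(c+Y*.053+Z*.13,toolR(101.75)))
E
```

```text
[0.53620699 0.02338941 0.08      ] (array([ 0.0037, -0.0098,  0.0922]), array([-6.000e-04,  1.700e-03, -7.482e-01]))
```

```bash
python3 -m creep '[{"delta_pos":[0.004,-0.01,0.02],"angular":[0,0,-0.085]},{"delta_pos":[0.004,-0.01,0.04],"angular":[0,0,-0.17]},{"delta_pos":[0.004,-0.01,0.06],"angular":[0,0,-0.255]},{"delta_pos":[0.004,-0.01,0.08],"angular":[0,0,-0.34]},{"delta_pos":[0.004,-0.01,0.092],"angular":[0,0,-0.43]},{"delta_pos":[0.004,-0.01,0.092],"angular":[0,0,-0.52]},{"delta_pos":[0.004,-0.01,0.092],"angular":[0,0,-0.61]},{"delta_pos":[0.004,-0.01,0.092],"angular":[0,0,-0.7]}]' 0.45
python3 - <<'E'
from h import *
print(row(c+Y*.053+Z*.12,toolR(101.75)))
E
```

```text
clock: 16.95
tool_pos: [0.5361, 0.0245, 0.21]
eef_rot: [-2.095, -2.34, 0.006]
ft_force: [0.2, 1.4, -0.5]
gripper_width: 0.0396
(array([-0.0019, -0.    ,  0.0166]), array([-0.0015,  0.0008, -0.0454]))
```

```bash
python3 -m creep '[{"delta_pos":[-0.002,0,0.016],"angular":[-0.0015,0,-0.0455]},{"delta_pos":[-0.002,0,0.016],"angular":[-0.0015,0,-0.0455]},{"delta_pos":[-0.002,0,0.016],"angular":[-0.0015,0,-0.0455]}]' 0.45
python3 - <<'E'
from h import *
np.set_printoptions(precision=4,suppress=True)
p=shot('wrist','w9.png')
print(p['_o']['tool_pos'])
print('pred grip,top,base',proj(p,[c+Y*.053-Z*.030,c+Y*.053-Z*.020,c+Y*.053-Z*.068]))
print(row(c+Y*.053+Z*(-.025),toolR(101.75)))
E
```

```text
clock: 17.32
tool_pos: [0.5362, 0.0238, 0.2005]
eef_rot: [1.982, 2.436, -0.002]
ft_force: [-0.4, -0.2, 1.0]
gripper_width: 0.0394
[0.5362 0.0238 0.2005]
pred grip,top,base [[278.275  198.1551]
 [278.2722 201.5428]
 [278.2841 187.0293]]
(array([-0.0001, -0.0004,  0.2428]), array([ 0.0001,  0.0008, -0.    ]))
```

View pics/w9.png

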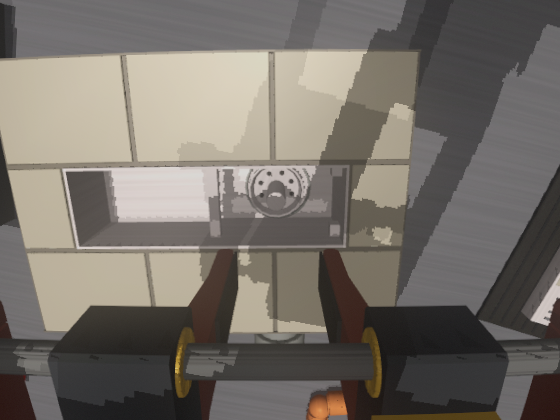

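The stem top is at (277,200), against a prediction of (278,201.5). Both wrist views agree to about 1 mm, so I'm going down.

```bash
python3 -m creep '[{"delta_pos":[-0.001,-0.001,0.07],"angular":[0,0,0]},{"delta_pos":[-0.001,-0.001,0.13],"angular":[0,0,0]},{"delta_pos":[-0.001,-0.001,0.18],"angular":[0,0,0]},{"delta_pos":[-0.001,-0.001,0.22],"angular":[0,0,0]},{"delta_pos":[-0.001,-0.001,0.243],"angular":[0,0,0]},{"delta_pos":[-0.001,-0.001,0.243],"angular":[0,0,0]}]' 0.45
python3 -m creep '[{"delta_pos":[0,0,0],"angular":[0,0,0]},{"delta_pos":[0,0,0],"angular":[0,0,0]},{"delta_pos":[0,0,0],"angular":[0,0,0]},{"delta_pos":[0,0,0],"angular":[0,0,0]}]' 0 25
```

```text
clock: 18.12
tool_pos: [0.5356, 0.0228, 0.0544]
eef_rot: [1.983, 2.436, -0.003]
ft_force: [-0.2, -0.7, 0.2]
gripper_width: 0.0395
clock: 18.62
tool_pos: [0.5362, 0.0228, 0.0551]
eef_rot: [1.982, 2.436, -0.001]
ft_force: [0.1, 0.2, 6.0]
gripper_width: 0.0152
```

```bash
python3 -m creep '[{"delta_pos":[0,0,-0.02],"angular":[0,0,0]},{"delta_pos":[0,0,-0.06],"angular":[0,0,0]},{"delta_pos":[0,0,-0.12],"angular":[0,0,0]},{"delta_pos":[0,0,-0.19],"angular":[0,0,0]},{"delta_pos":[0,0,-0.25],"angular":[0,0,0]},{"delta_pos":[0,0,-0.25],"angular":[0,0,0]}]'
python3 - <<'E'
from h import *
p=shot('wrist','w10.png');s=shot('side','s10.png')
print(row([.532,-.318,.205]))
E
```

```text
clock: 19.38
tool_pos: [0.5381, 0.0229, 0.2085]
eef_rot: [1.978, 2.432, 0.004]
ft_force: [-0.2, 1.0, -0.5]
gripper_width: 0.0153
(array([-0.5553, -0.1217,  0.0012]), None)
```

View pics/s10.png

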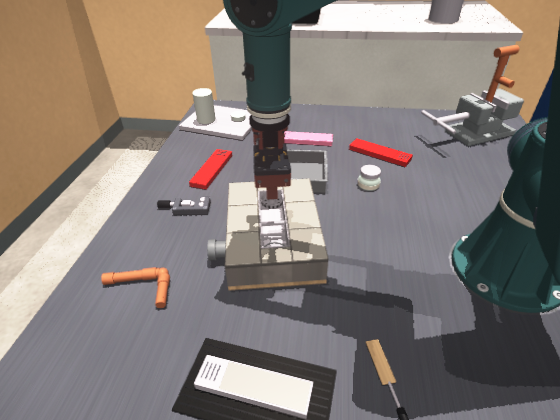

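View pics/w10.png

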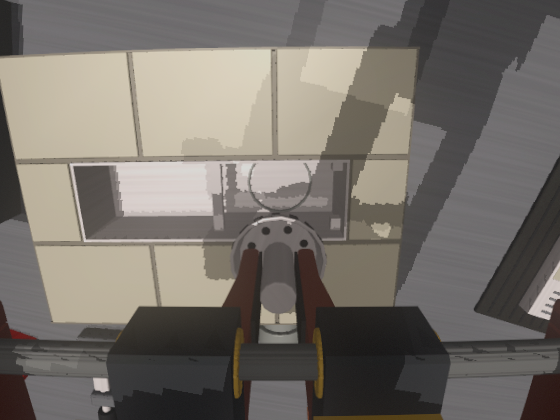

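```bash
python3 -m creep '[{"delta_pos":[-0.09,-0.02,0],"angular":[0,0,0]},{"delta_pos":[-0.18,-0.04,0],"angular":[0,0,0]},{"delta_pos":[-0.27,-0.06,0],"angular":[0,0,0]},{"delta_pos":[-0.36,-0.08,0],"angular":[0,0,0]},{"delta_pos":[-0.45,-0.1,0],"angular":[0,0,0]},{"delta_pos":[-0.53,-0.118,0],"angular":[0,0,0]},{"delta_pos":[-0.555,-0.122,0.001],"angular":[0,0,0]},{"delta_pos":[-0.555,-0.122,0.001],"angular":[0,0,0]}]'
python3 - <<'E'
from h import *
p=shot('wrist','w11.png')
print(row([.532,-.318,.049],toolR(101.75)))
for z in(.004,.045):
  print([proj(p,[x,y,z])[0].round(0) for x,y in[(.43,-.24),(.63,-.24),(.63,-.395),(.43,-.395)]])
E
```

```text
clock: 20.48
tool_pos: [0.5309, -0.3177, 0.2035]
eef_rot: [-1.984, -2.434, 0.001]
ft_force: [-1.0, 0.5, -2.0]
gripper_width: 0.0155
(array([-0.0029,  0.0015,  0.2579]), array([-0.0006, -0.0005, -0.0005]))
[array([386.,  94.]), array([332., 290.]), array([184., 262.]), array([215.,  57.])]
[array([401.,  94.]), array([338., 312.]), array([174., 282.]), array([206.,  51.])]
```

View pics/w11.png

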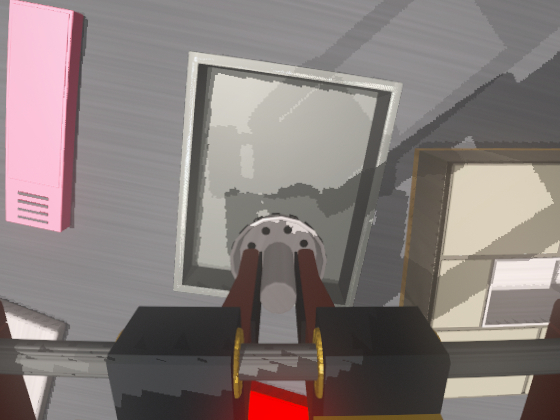

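```bash
python3 -m creep '[{"delta_pos":[-0.003,0.001,0.06],"angular":[0,0,0]},{"delta_pos":[-0.003,0.001,0.13],"angular":[0,0,0]},{"delta_pos":[-0.003,0.001,0.19],"angular":[0,0,0]},{"delta_pos":[-0.003,0.001,0.23],"angular":[0,0,0]},{"delta_pos":[-0.003,0.001,0.245],"angular":[0,0,0]},{"delta_pos":[-0.003,0.001,0.252],"angular":[0,0,0]},{"delta_pos":[-0.003,0.001,0.256],"angular":[0,0,0]},{"delta_pos":[-0.003,0.001,0.258],"angular":[0,0,0]}]'
```

```text
clock: 21.52
tool_pos: [0.5323, -0.3184, 0.0498]
eef_rot: [1.983, 2.436, -0.0]
ft_force: [0.1, 0.2, -0.6]
gripper_width: 0.0154
```

```bash
python3 -m creep '[{"delta_pos":[0,0,0.001],"angular":[0,0,0]},{"delta_pos":[0,0,0.003],"angular":[0,0,0]},{"delta_pos":[0,0,0.003],"angular":[0,0,0]}]'
```

```text
clock: 21.9
tool_pos: [0.5322, -0.3185, 0.048]
eef_rot: [1.984, 2.436, -0.0]
ft_force: [-0.9, 0.2, -1.1]
gripper_width: 0.0158
```

```bash
python3 -m creep '[{"delta_pos":[0,0,0.002],"angular":[0,0,0]},{"delta_pos":[0,0,0.004],"angular":[0,0,0]},{"delta_pos":[0,0,0.004],"angular":[0,0,0]}]'
```

```text
clock: 22.28
tool_pos: [0.5323, -0.3186, 0.0471]
eef_rot: [1.983, 2.436, -0.0]
ft_force: [-1.7, 1.3, 11.8]
gripper_width: 0.0157
```

Contact with the tub floor (+11.8 N). Releasing and going up.

```bash
python3 -m creep '[{"delta_pos":[0,0,0],"angular":[0,0,0]},{"delta_pos":[0,0,0],"angular":[0,0,0]},{"delta_pos":[0,0,0],"angular":[0,0,0]}]' 0.45 10
python3 -m creep '[{"delta_pos":[0,0,-0.04],"angular":[0,0,0]},{"delta_pos":[0,0,-0.1],"angular":[0,0,0]},{"delta_pos":[0,0,-0.18],"angular":[0,0,0]},{"delta_pos":[0,0,-0.27],"angular":[0,0,0]},{"delta_pos":[0,0,-0.33],"angular":[0,0,0]},{"delta_pos":[0,0,-0.33],"angular":[0,0,0]}]'
python3 - <<'E'
from h import *
p=shot('wrist','w12.png');s=shot('side','s12.png');t=shot('top')
cv2.imwrite('pics/t12.png',cv2.resize(t['image'][90:310,110:430],None,fx=2.4,fy=2.4)[:,:,::-1])
E
```

```text
clock: 22.65
tool_pos: [0.5322, -0.3185, 0.0468]
eef_rot: [1.983, 2.436, -0.0]
ft_force: [0.5, 0.1, -0.3]
gripper_width: 0.0387
clock: 23.4
tool_pos: [0.5339, -0.3197, 0.2482]
eef_rot: [1.979, 2.431, -0.0]
ft_force: [0.2, -0.1, 0.0]
gripper_width: 0.0395
```

View pics/w12.png

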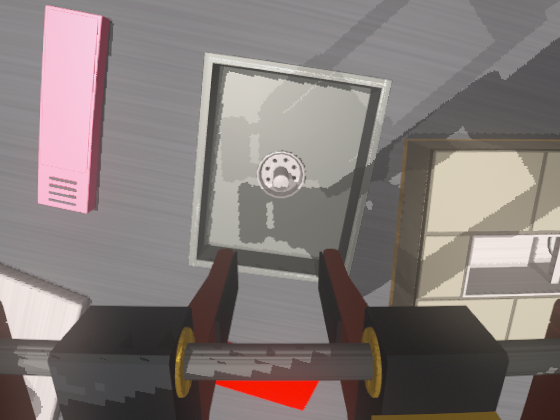

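View pics/s12.png

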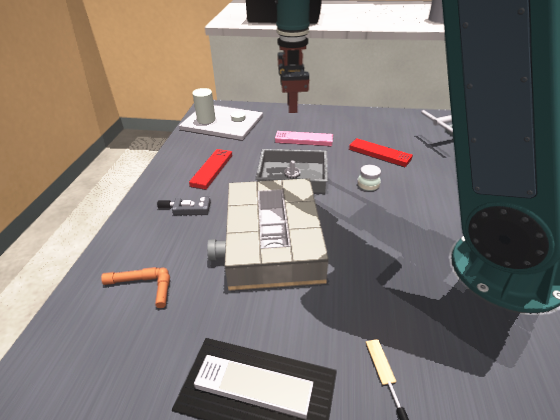

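View pics/t12.png

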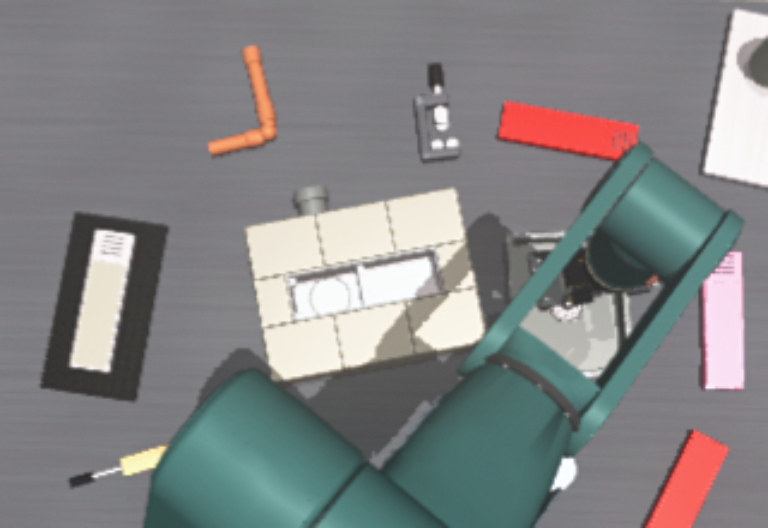

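The strainer stands upright in mid-tub (wrist 281,174). The cover lies on the mat, tile side up and inside its edges. The elbow, cutter, flux jar and brush are where they were.

```bash
python3 - <<'E'
from station import manip
print(manip.finish_job())
E
```

```text
the job is handed in; nothing more can be done
None
```

The drain job is done and handed in at about 23.5 s of the 62 s allowed; the hand-in gives no verdict.

**What I did**
- I pressed the thumb end down until the cover tipped, then gripped the raised end and lifted the cover out.
- I laid the cover on the mat, feeling for contact before letting go.
- I lifted the strainer out by its stem, lowered it until it touched the tub floor, and released it.

**Last checks**
- **Cover:** it lies tile side up on the mat. Its centre is about 6 mm off the mat's middle along the length, and the ends are at about −94 and +107 mm against a mat half-length of 130 mm.
- **Strainer:** it stands upright near the middle of the tub and is not held.
- **Bystanders:** the elbow, cutter and brush look unmoved. The flux jar looked in place in the side view, but the arm partly hid it in the top view.

**Disagreements and misses**
- The networks' landmarks in the first top and side views put the cover's points up to about 16 mm off in height. I worked from mouth and mat edges in the pictures instead; for the mouth the top and wrist views agreed to about 3 mm.
- The network found no strainer in any view I tried. I located it from two wrist views, where the stem matched the predicted position to about 1–2 pixels.

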